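# Line up the seasonings by height

### The arm

A 7-joint arm with a two-finger parallel gripper is mounted at the origin on a cart in front of the work surface, level with it; the furniture and walls round the work are solid. World frame = base frame: x ahead of the robot, y to its left, z up, the work surface at z = 0. Lengths are in m, angles in rad, forces in N, time in s.
With the tool pointing down it reaches from about 0.425 to 0.875 m from the base axis. Payload 4.7 kg.
Tool frame: the origin (TCP) lies at the very end of the fingers, on their centre line; the grasp point (between the pads) lies 19 mm behind it; z points along the fingers, y is the line along which they close (so a half turn about z gives the same grasp; the last joint's range is limited). The gripper opens to 87 mm and grips with 3 to 60 N. Pads are 19 mm wide; open, the fingers measure 117 mm over their backs; the gripper's body (75 mm by 190 mm) begins 51 mm behind the grasp point.
Start: joints at [1.225, 0.321, -0.07, 1.45, 0.023, 1.371, -0.057], TCP at [0.229, -0.608, 0.223] pointing down, gripper open.
Joint ranges: [-2.86, 2.86], [-0.3, 2.09], [-1.38, 1.24], [0.06, 2.45], [-1.56, 4.7], [0.09, 2.05], [-2.69, 2.69]. Speed limits (rad/s): [2.57, 2.57, 3.14, 3.14, 3.14, 3.14, 3.14].

### API

Orientations are given as a rotation vector (axis times angle).
In Python, from bench import ctrl, get_image, job gives the robot as it stands.
- The arm moves only by the shell command python3 -m crank 'ROWS' [FORCE]. ROWS is JSON, a list that holds one entry, the list of rows, each a list of 5 numbers: the shift along the tool's x, y, z in mm, then the turn about the tool's z in rad, then the closure, from -1 (fully open) to 1 (shut), so that 0 is half open. A call has 1 to 10 rows; each row shifts and turns the commanded pose from where the row before left it, along the tool's axes as they then stand; what a row does not reach is not made up. A row lasts 1/12 s, in which the tool goes at most 41.7 mm and 7.16 degrees, less where a joint would pass 70% of its speed; a pose out of reach is approached as far as the arm can. A call with a gripper value outside its range is refused whole. The fingers move at their own pace and stop on an object; FORCE is the grip in N (left out, the last holds). Time passes only in rows, so rows that do not move let the fingers close. It gives the time, the measured TCP pose, the force, the opening and the grip force at its end, in the units of the state.
- ctrl.get_state(): the state, without advancing time (a new reading comes with each control period).
- get_image(name): name is "scene" or "top" or "wrist"; returns a dict with "pixels" (420x560x3 uint8, red, green, blue), "fx", "fy", "cx", "cy" (pixels), "T" (4x4, takes a point from camera to world coordinates); the wrist camera has in their place "T_tool_cam" (4x4, takes a point from camera to tool coordinates, whose origin is the TCP and whose axes are the flange's). Camera axes: x right, y down, z forward; pixel columns grow to the right and rows downward; lengths in m; the calibration is good to about 2 mm. The wrist camera is an equidistant fisheye: a pixel r from the principal point sees the ray r / f radians off the axis. A picture is of the moment at which its call begins: read the wrist's pose just before it. There is no depth.
- job.close_job(): hands the job in; it is judged then, once.
The state is a dict: "time": time; "joint_positions": joint angles; "qd": joint speeds; "joint_torque": joint torques, N m; "position": TCP position; "tool_rot": TCP orientation; "ft_force": force on the tool from outside, world axes, zero at the start; "torque": the same for the moment, N m; "grip_width": opening from 0.0 (shut) to 1.0 (fully open); "grip_force": force on a finger pad.
Only numpy, scipy, OpenCV 4.12 (cv2) and the standard library are available. Lean on these libraries where they do the work, as an engineer would, in place of code of your own. Each camera call takes 0.05 s, during which the arm holds its last target. There are 200 camera calls.

### The job

Get the seasonings ready for service: stand the two shakers, the steel dredger and the small steel pot upright on the four round marks of the steel strip, one centred on each mark, in order of height, with the tallest on the mark beside the kitchen timer and the shortest at the order pad's end. Do not knock any of them over, and leave the squeeze bottle, the pen and the thermometer where they are.

Things in the scene. Friction and masses are not known exactly. Their poses are not given: they have to be found in the camera images.
- pepper_shaker: Spice shaker with brown contents and a pale grey perforated cap, upright, 101 mm tall: the tallest of the four. Round body 52 mm across up to z = 74 mm, cap 54 mm across above. Origin: centre of its underside, z up. Loose, about 0.16 kg.
- salt_shaker: Spice shaker with white contents and a pale grey perforated cap, upright, 86 mm tall: second tallest. Round body 52 mm across up to z = 63 mm, cap 54 mm across above. Origin: centre of its underside, z up. Loose, about 0.16 kg.
- steel_dredger: Closed plain steel sugar dredger, upright, 64 mm tall: third tallest. Round body 50 mm across up to z = 46 mm, above it a domed cap 52 mm across with small holes. Origin: centre of its underside, z up. Loose, about 0.12 kg.
- steel_pot: Small open, empty round steel sauce pot, upright, 40 mm tall: the shortest. 58 mm across outside, wall 3 mm, rim rolled. Origin: centre of its underside, z up. Loose, about 0.1 kg.
- serving_strip: Flat steel strip fixed on the worktop, 350 mm long (its y axis), 100 mm wide (its x axis), top face 6 mm above its origin, low round lips up to 9 mm along the two long edges. Origin: centre of its underside. Four dark-edged round marks 68 mm across lie in a row on it, centred at x = 0 and y = -127.5, -42.5, +42.5 and +127.5 mm in its frame.
- timer: Kitchen timer, white with small buttons, 66 x 60 x 20 mm, lying flat and fixed on the worktop just past one end of the strip, in line with the row of marks: it shows at which end the row begins, and may be at either end. Origin: centre of its underside, 212 mm from the strip's centre, that is 84.5 mm from the nearest mark's centre.
- pad: Order pad, white, 82 x 60 x 12 mm, lying flat and fixed on the worktop just past the other end of the strip, 212 mm from the strip's centre. Origin: centre of its underside.
- soy_bottle: Bystander: dark squeeze bottle with red nozzle, 55 mm across, 221 mm tall, standing loose at the right. Origin: centre of its underside. Must stay where it is.
- pen: Bystander: marker pen lying loose among the things, 135 mm long (its y axis), 17 mm thick. Origin: under its middle. Must stay where it is.
- thermometer: Bystander: red probe thermometer, folded, lying loose among the things, 150 mm long (its x axis), 34 mm wide, 18 mm thick. Origin: under its middle. Must stay where it is.
Not all that is in view belongs to the job. Leave any blue, turquoise or yellow look-alike of the steel_pot alone.

How it is judged:
By the outcome, as a careful person would: the job done as asked, in the order asked, and still so for the second after the job is handed in, with the robot touching nothing.
It also fails if it takes over 96 s, if anything falls off the work surface, if the arm or the gripper's body presses on something with over 40 N, if the wrist force passes 120 N, or if a joint passes its speed limit or range.

## Working session

There is one attempt and no reset: what is moved stays moved. The work goes in short steps, Python scripts to look and compute and a shell command to move; the robot and the scene stay as the last step left them, time stands still between calls to the robot, and variables do not carry over. Pictures are saved under pics/ and viewed, at most 14 in all, crops included, and the job is handed in when it is done.

```bash
mkdir -p pics; ls; python3 - <<'E'
from bench import ctrl,get_image
import cv2,numpy as np
s=ctrl.get_state();print({k:np.round(v,3).tolist() for k,v in s.items()})
for n in["top","scene"]:
    d=get_image(n);cv2.imwrite(f"pics/{n}0.png",d["pixels"][:,:,::-1]);print(n,d["fx"],d["fy"],d["cx"],d["cy"],np.round(d["T"],4).tolist())
E
```

```text
pics
{'time': 0.0, 'joint_positions': [1.225, 0.322, -0.07, 1.452, 0.023, 1.371, -0.057], 'qd': [-0.002, 0.001, -0.0, -0.001, 0.002, -0.0, -0.001], 'joint_torque': [0.0, -49.129, -0.404, -31.253, -0.064, 0.044, 0.0], 'position': [0.229, -0.608, 0.221], 'tool_rot': [-3.089, -0.562, 0.001], 'ft_force': [-0.264, 0.181, 0.572], 'torque': [-0.014, -0.002, -0.01], 'grip_force': 0.0, 'grip_width': 0.999}
top 463.47657208591704 463.47657208591704 275.50093374511255 201.7576158077413 [[0.0982, -0.9721, 0.2131, 0.3004], [-0.9952, -0.0954, 0.0235, -0.0716], [-0.0026, -0.2144, -0.9768, 1.1122], [0.0, 0.0, 0.0, 1.0]]
scene 474.113237638415 474.113237638415 271.7731444238974 207.12206921356946 [[-0.7988, -0.2834, 0.5307, -0.0933], [-0.6015, 0.3615, -0.7124, 0.7687], [0.0101, -0.8883, -0.4592, 0.5799], [0.0, 0.0, 0.0, 1.0]]
```

View pics/top0.png

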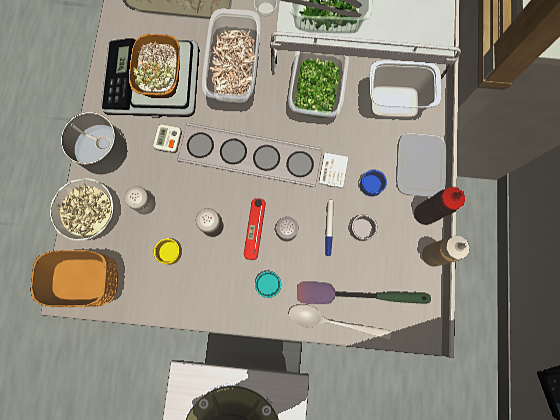

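View pics/scene0.png

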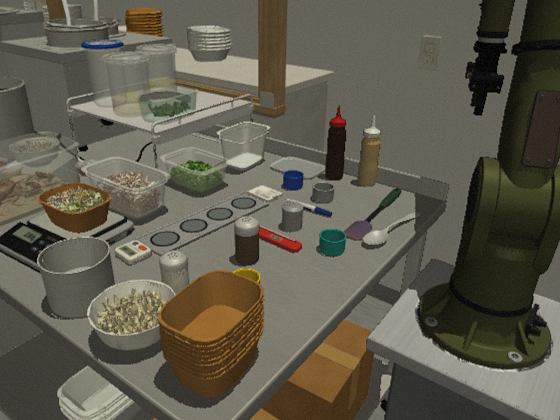

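Top view: timer (167,138) at the left end, marks (200,145)…(300,163), pad (333,170), salt (137,197), pepper (208,221; brown body in the scene view at (247,240)), dredger (287,228), pot (363,227), pen (329,227), thermometer (255,228).

```bash
cat > h.py <<'E'
from bench import ctrl,get_image
import cv2,numpy as np
from scipy.spatial.transform import Rotation as Ro
def ray(d,p):
    T=np.array(d["T"]);v=np.array([(p[0]-d["cx"])/d["fx"],(p[1]-d["cy"])/d["fy"],1.]);return T[:3,3],T[:3,:3]@v
def onz(d,p,z):
    o,v=ray(d,p);return (o+v*(z-o[2])/v[2])[:2]
def tri(a,b):
    (o,v),(p,w)=a,b;s=np.linalg.lstsq(np.c_[v,-w],p-o,rcond=None)[0];x,y=o+v*s[0],p+w*s[1];return (x+y)/2,np.linalg.norm(x-y)
def to(x,y,z):  # shift still needed, in tool axes, mm
    s=ctrl.get_state();R=Ro.from_rotvec(s["tool_rot"]).as_matrix();return np.round(R.T@(np.array([x,y,z])-s["position"])*1000,1)
E
python3 - <<'E'
from h import *
t=get_image("top");s=get_image("scene")
g=cv2.cvtColor(t["pixels"],cv2.COLOR_RGB2GRAY)
def marks(im,box):
    g=cv2.cvtColor(im,cv2.COLOR_RGB2GRAY);x0,y0,x1,y1=box;r=cv2.resize(g[y0:y1,x0:x1],None,fx=4,fy=4,interpolation=cv2.INTER_CUBIC)
    m=cv2.adaptiveThreshold(r,255,cv2.ADAPTIVE_THRESH_MEAN_C,cv2.THRESH_BINARY_INV,201,8)
    out=[]
    for c in cv2.findContours(m,cv2.RETR_EXTERNAL,cv2.CHAIN_APPROX_NONE)[0]:
        a=cv2.contourArea(c)
        if a>2500:
            e=cv2.fitEllipse(c);out.append((round((e[0][0]+.5)/4-.5+x0,1),round((e[0][1]+.5)/4-.5+y0,1),round(e[1][0]/4,1),round(e[1][1]/4,1),a/(np.pi/4*e[1][0]*e[1][1])))
    return sorted(out)
mt=marks(t["pixels"],(182,125,318,182));ms=marks(s["pixels"],(140,190,265,250))
for m in mt:print(m,onz(t,m[:2],.006))
for m in ms:print(m,onz(s,m[:2],.006))
a=cv2.resize(t["pixels"][120:260,110:390],None,fx=2.8,fy=2.8,interpolation=3);cv2.imwrite("pics/tz.png",a[:,:,::-1])
a=cv2.resize(s["pixels"][160:300,140:345],None,fx=3.9,fy=3.9,interpolation=3);cv2.imwrite("pics/sz.png",a[:,:,::-1])
E
```

```text
(199.8, 144.8, 26.0, 27.4, 0.9989441685947322) [0.6689083  0.15872234]
(232.9, 151.0, 26.3, 27.4, 0.999007672251167) [0.66077426 0.07400989]
(266.1, 157.4, 26.4, 27.4, 0.9994011250467071) [ 0.65219705 -0.01046393]
(299.7, 163.7, 26.5, 27.8, 0.998721463070564) [ 0.64403141 -0.09535182]
(151.2, 207.7, 26.0, 33.8, 0.8146844016412614) [0.81611948 0.07565267]
(164.4, 238.5, 15.4, 30.4, 0.9980680789001359) [0.67091047 0.15957208]
(193.3, 225.3, 14.1, 28.6, 0.9982372814580233) [0.66273678 0.07419053]
(197.6, 192.6, 7.6, 45.3, 0.7288440696539967) [ 0.78600403 -0.06430881]
(219.4, 213.6, 12.9, 26.9, 0.9985820637618723) [ 0.6537844  -0.00990995]
(247.4, 202.8, 22.1, 30.9, 0.8081106028792797) [ 0.63650001 -0.10142902]
(247.9, 237.1, 28.5, 31.5, 0.6812411230431704) [0.52186077 0.03532811]
```

View pics/tz.png

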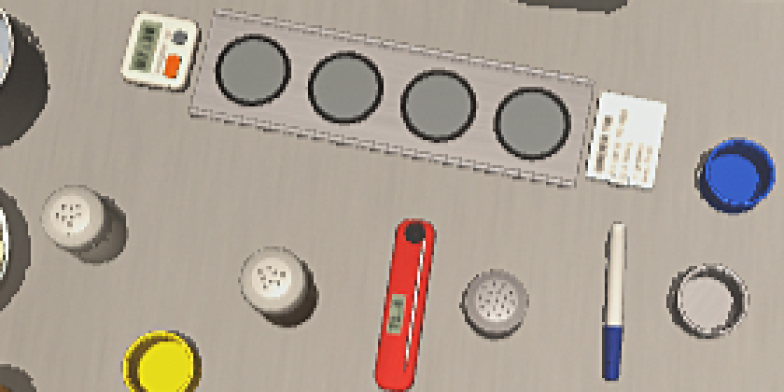

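View pics/sz.png

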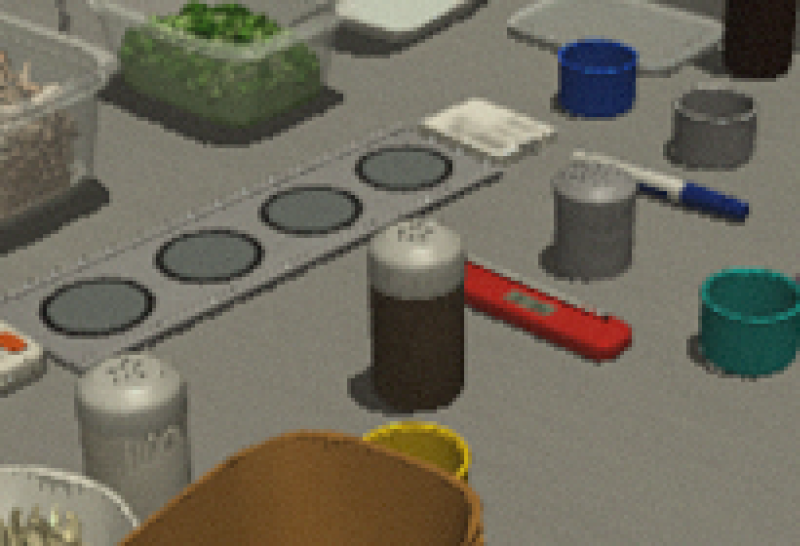

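Zoomed views: cap-hole centres (top zoom) at salt (72,215), pepper (270,275), dredger (496,298), pot rim (709,300). In the scene zoom they are at (132,368), (418,230), (596,172) and (714,103). The timer sits beside the mark at zoom (253,70).

```bash
python3 - <<'E'
from h import *
t=get_image("top");s=get_image("scene")
P=dict(salt=((72,215),(132,368),.086),pepper=((270,275),(418,230),.101),dredger=((496,298),(596,172),.064),pot=((709,300),(714,103),.04))
for k,(a,b,h) in P.items():
    a=np.array(a)/2.8+[110,120];b=np.array(b)/3.9+[140,160]
    x,e=tri(ray(t,a),ray(s,b));print(k,x.round(4),round(e,4),'top@h',onz(t,a,h).round(4),'sc@h',onz(s,b,h).round(4))
for a,b in(((199.8,144.8),(164.4,238.5)),((266.1,157.4),(219.4,213.6))):print('mark',tri(ray(t,a),ray(s,b)))
# tall obstacles: steel pot rim right edge, mushroom bowl rim
for n,a,b in(('steelpot rim c',(95,139),(77,258)),('bowl rim c',(83,210),(133,311)),('soy tip',(462,193),(338,110))):print(n,tri(ray(t,a),ray(s,b)))
R=Ro.from_rotvec(ctrl.get_state()["tool_rot"]).as_matrix();print(R.round(3))
d=np.array([-.0249,-.2541]);d/=np.linalg.norm(d);print('turn to set tool x // row', [np.arctan2(*(R[:2,:2].T@v)[::-1]) for v in(d,-d)])
E
```

```text
salt [0.5058 0.2717 0.0852] 0.0024 top@h [0.5047 0.2706] sc@h [0.5063 0.2727]
pepper [0.4684 0.1012 0.1012] 0.0009 top@h [0.4688 0.1015] sc@h [0.4682 0.1008]
dredger [ 0.4745 -0.0785  0.0622] 0.0002 top@h [ 0.4741 -0.0785] sc@h [ 0.4726 -0.0754]
pot [ 0.495  -0.2557  0.0386] 0.0023 top@h [ 0.4938 -0.2559] sc@h [ 0.4946 -0.2527]
mark (array([0.66974982, 0.15936378, 0.00597839]), np.float64(0.0019552414689672742))
mark (array([ 0.65287504, -0.01002617,  0.00601035]), np.float64(0.0015539744875828127))
steelpot rim c (array([0.63514214, 0.39073341, 0.08576075]), np.float64(0.006364680664561575))
bowl rim c (array([0.46945972, 0.40070847, 0.05192262]), np.float64(0.003340357538905524))
soy tip (array([ 0.55566593, -0.42062805,  0.20322339]), np.float64(0.005246544917660628))
[[ 0.936  0.352 -0.   ]
 [ 0.352 -0.936  0.001]
 [-0.    -0.001 -1.   ]]
turn to set tool x // row [np.float64(2.0282791603511634), np.float64(-1.11331349323863)]
```

```bash
python3 -m crank '[[[0,0,-14,-0.1237,-0.65],[0,0,-14,-0.1237,-0.65],[0,0,-14,-0.1237,-0.65],[0,0,-14,-0.1237,-0.65],[0,0,-14,-0.1237,-0.65],[0,0,-14,-0.1237,-0.65],[0,0,-14,-0.1237,-0.65],[0,0,-14,-0.1237,-0.65],[0,0,-14,-0.1237,-0.65]]]' 20; python3 -c "
from h import *
s=ctrl.get_state();print(s['position'],Ro.from_rotvec(s['tool_rot']).as_matrix().round(3),np.round(s['joint_positions'],2));print(to(.495,-.2555,.33))"
```

```text
time: 1.05
position: [0.2288, -0.6083, 0.3492]
tool_rot: [2.321, 2.117, -0.0]
ft_force: [0.3, -0.3, -0.3]
grip_width: 0.828
grip_force: 0.0
[ 0.22875806 -0.60832336  0.34924215] [[ 0.092  0.996 -0.   ]
 [ 0.996 -0.092 -0.   ]
 [-0.    -0.    -1.   ]] [ 1.32  0.31 -0.21  1.23  0.06  1.62  1.04]
[375.7 232.8  19.2]
```

```bash
python3 -m crank '[[[34,21,0,0,-0.65],[34,21,0,0,-0.65],[34,21,0,0,-0.65],[34,21,0,0,-0.65],[34,21,0,0,-0.65],[34,21,0,0,-0.65],[34,21,0,0,-0.65],[34,21,0,0,-0.65],[34,21,0,0,-0.65],[34,21,0,0,-0.65]]]'; python3 -m crank '[[[35.7,22.8,0,0,-0.65],[0,0,35,0,-0.65],[0,0,35,0,-0.65],[0,0,35,0,-0.65],[0,0,35,0,-0.65],[0,0,35,0,-0.65],[0,0,0,0,-0.65],[0,0,0,0,-0.65]]]'; python3 - <<'E'
from h import *
s=ctrl.get_state();print(s['position'],np.round(s['joint_positions'],2),to(.495,-.2555,.17))
d=get_image("wrist");cv2.imwrite("pics/w1.png",d["pixels"][:,:,::-1]);print({k:np.round(v,4).tolist() for k,v in d.items() if k!="pixels"})
E
```

```text
time: 1.88
position: [0.4718, -0.2888, 0.3488]
tool_rot: [2.327, 2.109, -0.0]
ft_force: [0.1, 0.4, 0.5]
grip_width: 0.822
grip_force: 0.0
time: 2.55
position: [0.4956, -0.2573, 0.1725]
tool_rot: [-2.325, -2.108, 0.002]
ft_force: [-0.4, 0.1, 0.0]
grip_width: 0.825
grip_force: 0.0
[ 0.49560477 -0.25727136  0.17250743] [ 0.88  0.19 -0.51  1.73  0.1   1.24  0.26] [ 1.7 -0.8  2.5]
{'fx': 325.1923, 'fy': 325.1923, 'cx': 278.6108, 'cy': 211.8532, 'T_tool_cam': [[0.0006, -0.9614, -0.2753, 0.0762], [1.0, 0.0006, 0.0001, 0.0001], [0.0001, -0.2753, 0.9614, -0.1633], [0.0, 0.0, 0.0, 1.0]]}
```

View pics/w1.png

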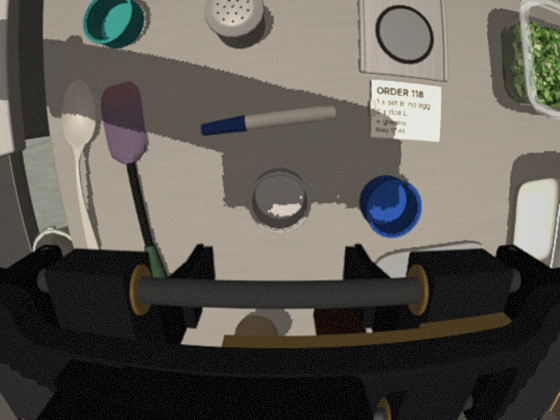

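Wrist view: pot rim centred near (280,200), blue look-alike at (390,205), pen between (203,128) and (335,112).

```bash
cat >> h.py <<'E'
def wz(d,s,p,z):  # wrist pixel onto world plane z
    u=np.array([p[0]-d["cx"],p[1]-d["cy"]])/d["fx"];th=np.hypot(*u);v=np.r_[u*np.sin(th)/max(th,1e-9),np.cos(th)]
    R=Ro.from_rotvec(s["tool_rot"]).as_matrix();T=np.array(d["T_tool_cam"]);o=R@T[:3,3]+s["position"];v=R@T[:3,:3]@v
    return (o+v*(z-o[2])/v[2])[:2].round(4)
E
python3 - <<'E'
from h import *
s=ctrl.get_state();d=get_image("wrist")
for p,z in(((280,199),.039),((280,174),.039),((280,224),.039),((251,199),.039),((310,199),.039),((405,34),.006),((390,205),.04)):print(p,wz(d,s,p,z))
E
```

```text
(280, 199) [ 0.4991 -0.255 ]
(280, 174) [ 0.5014 -0.2311]
(280, 224) [ 0.4967 -0.2797]
(251, 199) [ 0.4717 -0.2523]
(310, 199) [ 0.5275 -0.2577]
(405, 34) [ 0.6481 -0.0946]
(390, 205) [ 0.6067 -0.2708]
```

```bash
python3 -m crank '[[[2,1,40,0,-0.65],[0,0,40,0,-0.65],[0,0,40,0,-0.65],[0,0,25,0,-0.65],[0,0,15,0,-0.65],[0,0,0,0,-0.65],[0,0,0,0,1],[0,0,0,0,1],[0,0,0,0,1],[0,0,0,0,1]]]' 20; python3 -c "
from h import *
print(to(.646,-.095,.10),to(.495,-.255,.012))"
```

```text
time: 3.48
position: [0.4998, -0.2569, 0.0161]
tool_rot: [2.324, 2.107, 0.001]
ft_force: [-1.0, 0.5, 6.6]
grip_width: 0.662
grip_force: 20.0
[175.3 130.  -83.8] [ 1.5 -4.9  4.1]
```

```bash
python3 -m crank '[[[0,0,-35,0,1],[0,0,-35,0,1],[35,26,0,0,1],[35,26,0,0,1],[35,26,0,0,1],[35,26,0,0,1],[35,26,0,0,1],[0,0,0,0,1],[0,0,0,0,1]]]'; python3 -c "
from h import *
s=ctrl.get_state();print(s['position'],np.round(s['joint_positions'],2));print(to(.646,-.095,.0235))
R=Ro.from_rotvec(s['tool_rot']).as_matrix();print(R.round(3))
d=get_image('wrist');cv2.imwrite('pics/w2.png',d['pixels'][:,:,::-1])"
```

```text
time: 4.23
position: [0.6396, -0.0971, 0.0843]
tool_rot: [-2.32, -2.117, -0.004]
ft_force: [-0.0, -0.1, -0.8]
grip_width: 0.664
grip_force: 20.0
[ 0.63956104 -0.09711523  0.08427104] [ 0.54  0.47 -0.55  1.6   0.26  1.14 -0.17]
[ 2.6  6.1 60.8]
[[ 0.091  0.996  0.002]
 [ 0.996 -0.091  0.002]
 [ 0.002  0.002 -1.   ]]
```

View pics/w2.png

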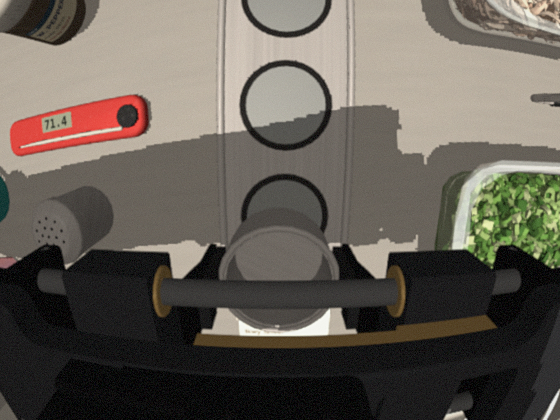

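Pot is held; the neighbouring mark is centred at (286,104) in the wrist view, the target mark partly hidden at (284,215).

```bash
python3 - <<'E'
from h import *
s=ctrl.get_state();d=get_image("wrist");print(s["position"])
g=cv2.cvtColor(d["pixels"],cv2.COLOR_RGB2GRAY)[50:155,235:336]
m=(g<75).astype(np.uint8)
c=max(cv2.findContours(m,cv2.RETR_EXTERNAL,cv2.CHAIN_APPROX_NONE)[0],key=cv2.contourArea);e=cv2.fitEllipse(c);print(e)
p=(e[0][0]+235,e[0][1]+50);print(p,wz(d,s,p,.006))
E
```

```text
[ 0.63837299 -0.10032261  0.083941  ]
((51.297237396240234, 50.532535552978516), (89.1466293334961, 90.70806884765625), 107.56420135498047)
(286.29723739624023, 100.53253555297852) [ 0.6527 -0.0098]
```

```bash
python3 -m crank '[[[4,6,20,0,1],[0,0,25,0,1],[0,0,13,0,1],[0,0,0,0,1],[0,0,0,0,1],[0,0,0,0,1]]]'; python3 - <<'E'
from h import *
P=[]
for i in range(5):
    P.append(ctrl.get_state()["position"]);d=get_image("scene")
print(np.round(P,4));t=get_image("top")
a=np.vstack([cv2.resize(t["pixels"][130:190,180:340],(640,240),interpolation=3),cv2.resize(d["pixels"][170:240,150:310],(640,280),interpolation=3)]);cv2.imwrite("pics/p1.png",a[:,:,::-1])
print(to(.645,-.095,.0225))
E
```

```text
time: 4.83
position: [0.6444, -0.0991, 0.0266]
tool_rot: [2.328, 2.108, 0.0]
ft_force: [-0.4, 0.4, -0.8]
grip_width: 0.662
grip_force: 20.0
[[ 0.6444 -0.0991  0.0266]
 [ 0.6447 -0.0989  0.0269]
 [ 0.6448 -0.0987  0.0269]
 [ 0.6448 -0.0985  0.0268]
 [ 0.6448 -0.0984  0.0266]]
[3.2 0.1 3.7]
```

View pics/p1.png

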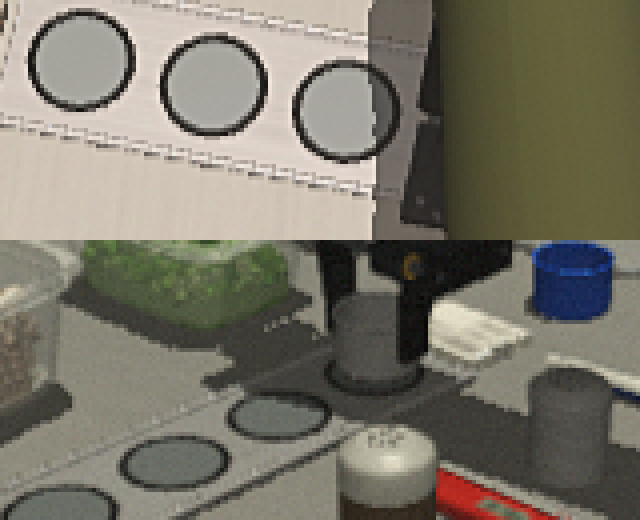

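The scene view shows the held pot just over its mark, slightly toward the pad's end. A small correction, then I lower and release.

```bash
python3 -m crank '[[[2,0,2,0,1],[0,0,2.5,0,1],[0,0,0,0,1],[0,0,0,0,-0.5],[0,0,0,0,-0.65],[0,0,0,0,-0.65],[0,0,-15,0,-0.65],[0,0,-40,0,-0.65],[0,0,-40,0,-0.65],[0,0,-40,0,-0.65]]]'; python3 -c "
from h import *
print(to(.4735,-.078,.15))"
```

```text
time: 5.97
position: [0.644, -0.096, 0.1583]
tool_rot: [-2.327, -2.11, 0.0]
ft_force: [1.3, -0.9, 1.4]
grip_width: 0.822
grip_force: 0.0
[   1.3 -171.4    8.3]
```

```bash
python3 -m crank '[[[0,-34,0,0,-0.8],[0,-34,0,0,-0.8],[0,-34,0,0,-0.8],[0,-34,0,0,-0.8],[0,-34,0,0,-0.8],[0,0,0,0,-0.8],[0,0,0,0,-0.8],[0,0,0,0,-0.8]]]'; python3 - <<'E'
from h import *
t=get_image("top");s=ctrl.get_state();d=get_image("wrist");print(s["position"])
a=cv2.resize(t["pixels"][130:200,180:340],(640,280),interpolation=3);b=d["pixels"][:310]
cv2.imwrite("pics/p2.png",np.vstack([np.pad(a[:,:560],((0,0),(0,0),(0,0))),b])[:,:,::-1])
E
```

```text
time: 6.63
position: [0.4764, -0.0798, 0.1574]
tool_rot: [2.325, 2.108, 0.002]
ft_force: [0.7, -0.6, 0.4]
grip_width: 0.896
grip_force: 0.0
[ 0.47674624 -0.07962836  0.15711897]
```

View pics/p2.png

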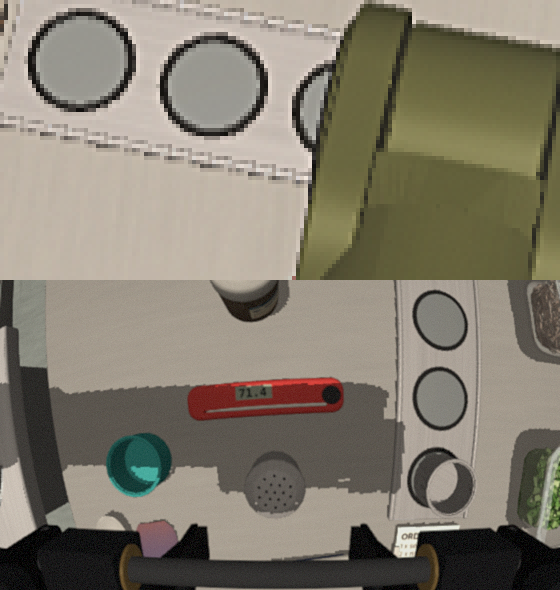

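Wrist view: dredger cap at (275,206), placed pot's rim at (444,207) over its mark, whose visible edge is on the parallax side.

```bash
python3 - <<'E'
from h import *
s=ctrl.get_state();d=get_image("wrist")
for n,p,z in(("dredger",(275,206),.063),("pot",(444,206.5),.045),("m3",(440,118),.006),("m2",(440,40),.006)):print(n,wz(d,s,p,z))
p=wz(d,s,(275,206),.062);print(to(.475,-.078,.026))
E
```

```text
dredger [ 0.4748 -0.0717]
pot [ 0.6355 -0.0922]
m3 [ 0.6521 -0.0087]
m2 [0.6603 0.0751]
[  1.1  -1.9 130.5]
```

```bash
python3 -m crank '[[[3,-2,40,0,-0.8],[0,0,40,0,-0.8],[0,0,36,0,-0.8],[0,0,16,0,-0.8],[0,0,6,0,-0.8],[0,0,0,0,-0.8],[0,0,0,0,1],[0,0,0,0,1],[0,0,0,0,1],[0,0,0,0,1]]]' 20; python3 - <<'E'
from h import *
s=ctrl.get_state()
print(s["position"],to(.653,-.010,.1),Ro.from_rotvec(s["tool_rot"]).as_matrix().round(3))
t=get_image("top");c=get_image("scene")
a=np.hstack([cv2.resize(t["pixels"][140:240,260:360],(400,400),interpolation=3),cv2.resize(c["pixels"][165:245,215:295],(400,400),interpolation=3)]);cv2.imwrite("pics/p3.png",a[:,:,::-1])
E
```

```text
time: 7.62
position: [0.4747, -0.0767, 0.0193]
tool_rot: [2.326, 2.109, 0.002]
ft_force: [-0.1, -1.0, -0.2]
grip_width: 0.681
grip_force: 0.0
[ 0.47470984 -0.07670329  0.01932538] [ 83.7 171.1 -80.3] [[ 0.098  0.995  0.002]
 [ 0.995 -0.098 -0.001]
 [-0.001  0.002 -1.   ]]
```

View pics/p3.png

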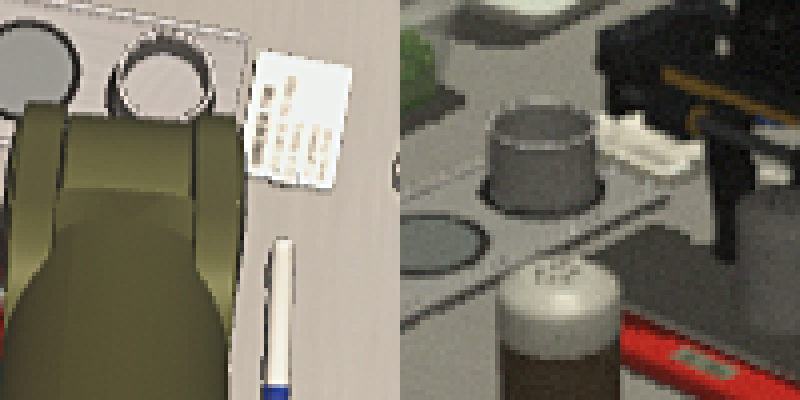

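```bash
python3 - <<'E'
from h import *
t=get_image("top");c=get_image("scene")
a,b=(301.2,159.5),(243.2,189.6)
print(tri(ray(t,a),ray(c,b)),onz(t,a,.046),onz(c,b,.046))
E
python3 -m crank '[[[0,0,0,0,1],[0,0,0,0,1],[0,0,0,0,1],[0,0,0,0,1]]]'
```

```text
(array([ 0.64427979, -0.09643718,  0.04425514]), np.float64(0.002894301050117777)) [ 0.6424382  -0.09716422] [ 0.64353068 -0.09341712]
time: 8.15
position: [0.4741, -0.0766, 0.0188]
tool_rot: [2.326, 2.109, 0.0]
ft_force: [-2.1, -0.8, 5.9]
grip_width: 0.577
grip_force: 20.2
```

```bash
python3 -m crank '[[[0,0,-35,0,1],[0,0,-35,0,1],[17,34,0,0,1],[17,34,0,0,1],[17,34,0,0,1],[17,34,0,0,1],[17,34,0,0,1],[0,0,0,0,1],[0,0,0,0,1],[0,0,0,0,1]]]'; python3 -c "
from h import *
for i in range(4): get_image('top')
print(to(.653,-.009,.030))"
```

```text
time: 8.98
position: [0.6499, -0.0084, 0.0869]
tool_rot: [-2.326, -2.11, 0.003]
ft_force: [0.2, 0.5, -0.6]
grip_width: 0.574
grip_force: 19.8
[ 0.9  2.7 58.4]
```

```bash
python3 -m crank '[[[1,2.5,25,0,1],[0,0,24,0,1],[0,0,9,0,1],[0,0,0,0,1],[0,0,0,0,1],[0,0,0,0,1]]]'; python3 -c "
from h import *
for i in range(3): get_image('top')
print(to(.653,-.009,.0255))"
```

```text
time: 9.68
position: [0.6545, -0.0077, 0.0317]
tool_rot: [2.326, 2.109, 0.002]
ft_force: [0.0, 0.3, -0.2]
grip_width: 0.577
grip_force: 19.8
[-1.6 -1.5  6.1]
```

Correct by the residual, lower, release and retreat upward.

```bash
python3 -m crank '[[[-1,-1.5,3,0,1],[0,0,2.5,0,1],[0,0,0,0,1],[0,0,0,0,1],[0,0,0,0,0],[0,0,0,0,-0.5],[0,0,0,0,-0.6],[0,0,0,0,-0.6],[0,0,0,0,-0.6]]]'; python3 -m crank '[[[0,0,-15,0,-0.6],[0,0,-35,0,-0.6],[0,0,-40,0,-0.6],[0,0,-40,0,-0.6],[0,0,-20,0,-0.7],[0,0,0,0,-0.7],[0,0,0,0,-0.7]]]'; python3 -c "
from h import *
print(to(.505,.2715,.18))"
```

```text
time: 10.58
position: [0.6519, -0.0084, 0.0242]
tool_rot: [-2.327, -2.11, 0.0]
ft_force: [-0.8, -0.0, 0.9]
grip_width: 0.763
grip_force: 0.0
time: 11.17
position: [0.6531, -0.0082, 0.1773]
tool_rot: [2.325, 2.108, 0.004]
ft_force: [0.0, 0.4, -0.8]
grip_width: 0.84
grip_force: 0.0
[ 263.9 -174.6   -3.4]
```

```bash
python3 -m crank '[[[33,-21.8,0,0,-0.8],[33,-21.8,0,0,-0.8],[33,-21.8,0,0,-0.8],[33,-21.8,0,0,-0.8],[33,-21.8,0,0,-0.8],[33,-21.8,0,0,-0.8],[33,-21.8,0,0,-0.8],[33,-21.8,0,0,-0.8],[0,0,0,0,-0.8],[0,0,0,0,-0.8]]]'; python3 - <<'E'
from h import *
for i in range(4): get_image('scene')
t=get_image("top");c=get_image("scene");s=ctrl.get_state();d=get_image("wrist")
print(s["position"],to(.505,.2715,.18),np.round(s["joint_positions"],2))
a=np.vstack([np.hstack([cv2.resize(t["pixels"][135:195,240:340],(400,240),interpolation=3),cv2.resize(c["pixels"][165:237,175:295],(400,240),interpolation=3)]),np.pad(d["pixels"][:300],((0,0),(0,240),(0,0)))]);cv2.imwrite("pics/p4.png",a[:,:,::-1])
E
```

```text
time: 12.0
position: [0.5014, 0.274, 0.1736]
tool_rot: [-2.319, -2.117, 0.003]
ft_force: [0.3, -0.1, 0.3]
grip_width: 0.9
grip_force: 0.0
[0.50494699 0.26960703 0.17403683] [ 1.6 -0.  -5.8] [ 0.15  0.27 -0.8   1.69  0.2   1.26 -0.79]
```

View pics/p4.png

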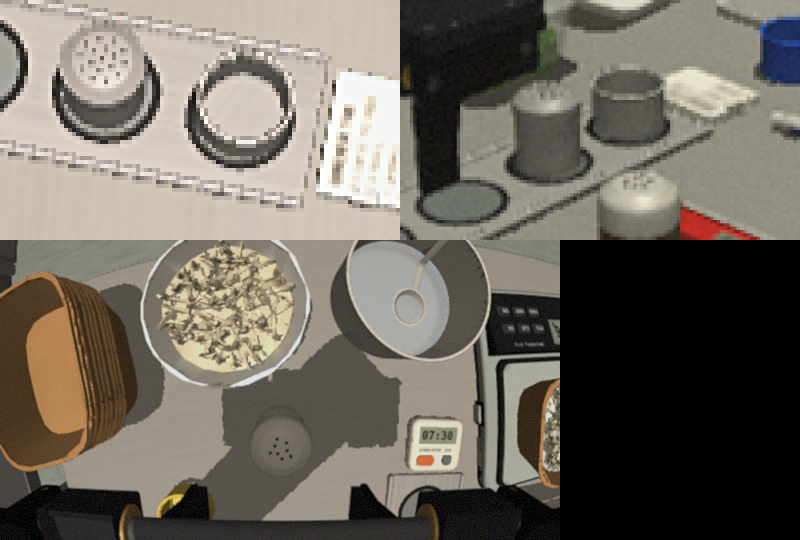

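The dredger (top crop (102,62)) and the pot (246,100) stand on their marks. The salt cap is at wrist (282,208), with the bowl clear behind it.

```bash
python3 - <<'E'
from h import *
t=get_image("top");c=get_image("scene");s=ctrl.get_state();d=get_image("wrist")
print(onz(t,(265.5,150.2),.07),onz(t,(301.5,160),.046),wz(d,s,(282,208),.085))
print(tri(ray(t,(265.5,150.2)),ray(c,(175+147/3.33,165+95/3.33))))
print(s["position"],to(.505,.2715,.036))
E
```

```text
[ 0.64937929 -0.0107706 ] [ 0.6412581  -0.09798978] [0.5082 0.2772]
(array([ 0.65168508, -0.01031125,  0.063477  ]), np.float64(0.00027609040680001923))
[0.50467347 0.27043871 0.17438651] [  0.8   0.4 138.4]
```

```bash
python3 -m crank '[[[2.5,0.5,40,0,-0.8],[0,0,40,0,-0.8],[0,0,36,0,-0.8],[0,0,18,0,-0.8],[0,0,8,0,-0.8],[0,0,0,0,-0.8],[0,0,0,0,1],[0,0,0,0,1],[0,0,0,0,1],[0,0,0,0,1]]]' 20;python3 -m crank '[[[0,0,0,0,1],[0,0,0,0,1],[0,0,0,0,1],[0,0,0,0,1]]]';  python3 -c "
from h import *
print(ctrl.get_state()['position'],to(.661,.0743,.14))"
```

```text
time: 13.33
position: [0.506, 0.2742, 0.0341]
tool_rot: [2.327, 2.109, 0.004]
ft_force: [-0.8, -0.2, 1.1]
grip_width: 0.683
grip_force: 0.0
time: 13.67
position: [0.5058, 0.274, 0.0334]
tool_rot: [2.327, 2.11, 0.002]
ft_force: [0.7, -0.8, 5.5]
grip_width: 0.588
grip_force: 20.4
[0.50575543 0.27397428 0.03338605] [-183.5  174.2 -106.4]
```

```bash
python3 -m crank '[[[0,0,-35,0,1],[0,0,-35,0,1],[-26,24.9,-20,0,1],[-26,24.9,0,0,1],[-26,24.9,0,0,1],[-26,24.9,0,0,1],[-26,24.9,0,0,1],[-26,24.9,0,0,1],[-26,24.9,0,0,1],[0,0,0,0,1]]]'; python3 -m crank '[[[0,0,25,0,1],[0,0,20,0,1],[0,0,0,0,1],[0,0,0,0,1]]]'; python3 -c "
from h import *
for i in range(4): get_image('top')
print(ctrl.get_state()['position'],to(.661,.0755,.046))"
```

```text
time: 14.5
position: [0.6645, 0.0647, 0.1207]
tool_rot: [2.336, 2.094, -0.005]
ft_force: [0.1, -2.2, -1.1]
grip_width: 0.594
grip_force: 20.1
time: 14.83
position: [0.659, 0.0755, 0.0758]
tool_rot: [-2.325, -2.109, 0.005]
ft_force: [0.1, -0.1, 0.3]
grip_width: 0.588
grip_force: 20.1
[0.66156111 0.07614688 0.07917934] [-0.7 -0.6 33.2]
```

```bash
python3 -m crank '[[[-0.5,-0.5,20,0,1],[0,0,12,0,1],[0,0,0,0,1],[0,0,0,0,1],[0,0,0,0,1],[0,0,0,0,1]]]'; python3 -c "
from h import *
for i in range(4): get_image('top')
print(ctrl.get_state()['position'],to(.661,.0755,.0395))"
```

```text
time: 15.53
position: [0.6608, 0.0754, 0.0466]
tool_rot: [2.327, 2.11, 0.002]
ft_force: [-0.1, -1.6, -1.1]
grip_width: 0.593
grip_force: 20.1
[0.66048946 0.07520304 0.04612512] [0.3 0.5 6.6]
```

```bash
python3 -m crank '[[[0,0.5,3,0,1],[0,0,3,0,1],[0,0,0,0,1],[0,0,0,0,1],[0,0,0,0,0],[0,0,0,0,-0.5],[0,0,0,0,-0.6],[0,0,0,0,-0.6],[0,0,0,0,-0.6]]]'; python3 -m crank '[[[0,0,-15,0,-0.6],[0,0,-35,0,-0.6],[0,0,-40,0,-0.6],[0,0,-40,0,-0.6],[0,0,-20,0,-0.7],[0,0,0,0,-0.7],[0,0,0,0,-0.7]]]'; python3 -c "
from h import *
print(to(.4686,.1012,.18))"
```

```text
time: 16.48
position: [0.6605, 0.0751, 0.0395]
tool_rot: [-2.327, -2.11, 0.0]
ft_force: [0.5, -0.3, 0.3]
grip_width: 0.771
grip_force: 0.0
time: 17.07
position: [0.6616, 0.0755, 0.1925]
tool_rot: [2.325, 2.109, 0.005]
ft_force: [-0.5, -0.0, -0.6]
grip_width: 0.844
grip_force: 0.0
[   6.7 -194.7   11.7]
```

```bash
python3 -m crank '[[[1.1,-32.5,0,0,-0.8],[1.1,-32.5,0,0,-0.8],[1.1,-32.5,0,0,-0.8],[1.1,-32.5,0,0,-0.8],[1.1,-32.5,0,0,-0.8],[1.1,-32.5,0,0,-0.8],[0,0,0,0,-0.8],[0,0,0,0,-0.8],[0,0,0,0,-0.8]]]'; python3 - <<'E'
from h import *
for i in range(4): get_image('scene')
t=get_image("top");c=get_image("scene")
print(ctrl.get_state()["position"],to(.4686,.1012,.042))
a=np.vstack([cv2.resize(t["pixels"][125:195,180:340],(640,280),interpolation=3),cv2.resize(c["pixels"][165:245,150:310],(640,320),interpolation=3)]);cv2.imwrite("pics/p5.png",a[:,:,::-1])
E
```

```text
time: 17.82
position: [0.4674, 0.1001, 0.1893]
tool_rot: [2.327, 2.109, -0.001]
ft_force: [0.2, -0.1, -0.9]
grip_width: 0.901
grip_force: 0.0
[0.46763713 0.10072587 0.18919466] [  0.4   1.1 147.2]
```

View pics/p5.png

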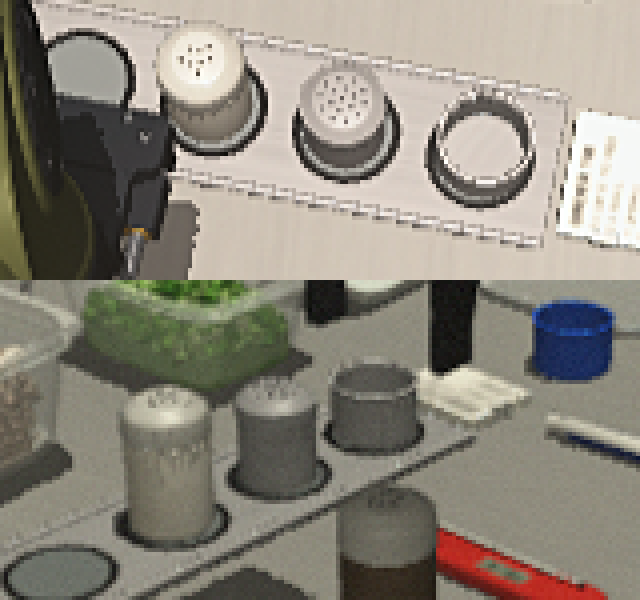

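Salt, dredger and pot all stand upright inside their mark rings in both views. Next is the pepper.

```bash
python3 -m crank '[[[0.5,1,40,0,-0.8],[0,0,40,0,-0.8],[0,0,40,0,-0.8],[0,0,18,0,-0.8],[0,0,8,0,-0.8],[0,0,0,0,-0.8],[0,0,0,0,1],[0,0,0,0,1],[0,0,0,0,1],[0,0,0,0,1]]]' 20;python3 -m crank '[[[0,0,0,0,1],[0,0,0,0,1],[0,0,0,0,1],[0,0,0,0,1]]]';  python3 -c "
from h import *
t=get_image('top');c=get_image('scene')
print(onz(t,(229.75,140.5),.092),tri(ray(t,(229.75,140.5)),ray(c,(150+168/4,165+(398-280)/4))))
print(ctrl.get_state()['position'],to(.6697,.159,.14))"
```

```text
time: 18.95
position: [0.4695, 0.1011, 0.0449]
tool_rot: [2.326, 2.109, 0.003]
ft_force: [0.6, 0.3, 0.1]
grip_width: 0.683
grip_force: 0.0
time: 19.28
position: [0.4689, 0.1011, 0.0443]
tool_rot: [2.326, 2.11, 0.001]
ft_force: [-0.9, -0.7, 5.3]
grip_width: 0.589
grip_force: 19.9
[0.65744082 0.07298137] (array([0.65867713, 0.07368988, 0.0904036 ]), np.float64(0.0015619958440244918))
[0.46886518 0.10117889 0.04432995] [ 77.1 194.4 -95.4]
```

```bash
python3 -m crank '[[[0,0,-35,0,1],[0,0,-35,0,1],[12.8,32.4,-20,0,1],[12.8,32.4,0,0,1],[12.8,32.4,0,0,1],[12.8,32.4,0,0,1],[12.8,32.4,0,0,1],[12.8,32.4,0,0,1],[0,0,0,0,1],[0,0,0,0,1]]]'; python3 -m crank '[[[0,0,25,0,1],[0,0,20,0,1],[0,0,0,0,1],[0,0,0,0,1],[0,0,0,0,1]]]'; python3 -c "
from h import *
for i in range(4): get_image('top')
print(ctrl.get_state()['position'],to(.6697,.159,.0505))"
```

```text
time: 20.22
position: [0.6692, 0.159, 0.131]
tool_rot: [-2.325, -2.108, 0.003]
ft_force: [0.0, -0.1, -1.3]
grip_width: 0.594
grip_force: 19.8
time: 20.63
position: [0.6692, 0.1585, 0.0899]
tool_rot: [2.327, 2.11, 0.001]
ft_force: [0.2, -0.5, -1.0]
grip_width: 0.588
grip_force: 19.8
[0.66987304 0.15873124 0.09021744] [ 0.2 -0.3 39.7]
```

```bash
python3 -m crank '[[[0,0,20,0,1],[0,0,13,0,1],[0,0,3.5,0,1],[0,0,3,0,1],[0,0,0,0,1],[0,0,0,0,1],[0,0,0,0,1]]]'; python3 -m crank '[[[0,0,0,0,0],[0,0,0,0,-0.5],[0,0,0,0,-0.6],[0,0,0,0,-0.6],[0,0,0,0,-0.6]]]'; python3 -m crank '[[[0,0,-15,0,-0.6],[0,0,-35,0,-0.6],[0,0,-40,0,-0.6],[0,0,-40,0,-0.6],[0,0,-20,0,-0.6],[0,-35,0,0,-0.6],[0,-35,0,0,-0.6],[0,-35,0,0,-0.6],[0,-35,0,0,-0.6],[0,-35,0,0,-0.6]]]'; python3 -m crank '[[[-35,0,-10,0,-0.6],[-35,0,-10,0,-0.6],[-35,0,-10,0,-0.6],[-35,0,-10,0,-0.6],[0,0,0,0,-0.6],[0,0,0,0,-0.6]]]'; python3 - <<'E'
from h import *
t=get_image("top");c=get_image("scene")
a=np.hstack([cv2.resize(t["pixels"][115:195,145:345],(800,320),interpolation=3)]);b=cv2.resize(c["pixels"][165:260,110:310],(590,280),interpolation=3)
cv2.imwrite("pics/p6.png",np.vstack([a,np.pad(b,((0,0),(0,210),(0,0)))])[:,:,::-1])
E
```

```text
time: 21.42
position: [0.6686, 0.159, 0.0503]
tool_rot: [-2.327, -2.11, 0.002]
ft_force: [-4.2, -0.7, 5.8]
grip_width: 0.592
grip_force: 20.1
time: 21.83
position: [0.6693, 0.1585, 0.049]
tool_rot: [2.327, 2.11, 0.0]
ft_force: [1.0, -0.3, -0.4]
grip_width: 0.769
grip_force: 0.0
time: 22.67
position: [0.4934, 0.1761, 0.1997]
tool_rot: [2.327, 2.11, 0.001]
ft_force: [-0.0, -0.1, 1.3]
grip_width: 0.802
grip_force: 0.0
time: 23.17
position: [0.4818, 0.0343, 0.2406]
tool_rot: [2.33, 2.103, 0.002]
ft_force: [-0.2, 0.9, -0.7]
grip_width: 0.798
grip_force: 0.0
```

View pics/p6.png

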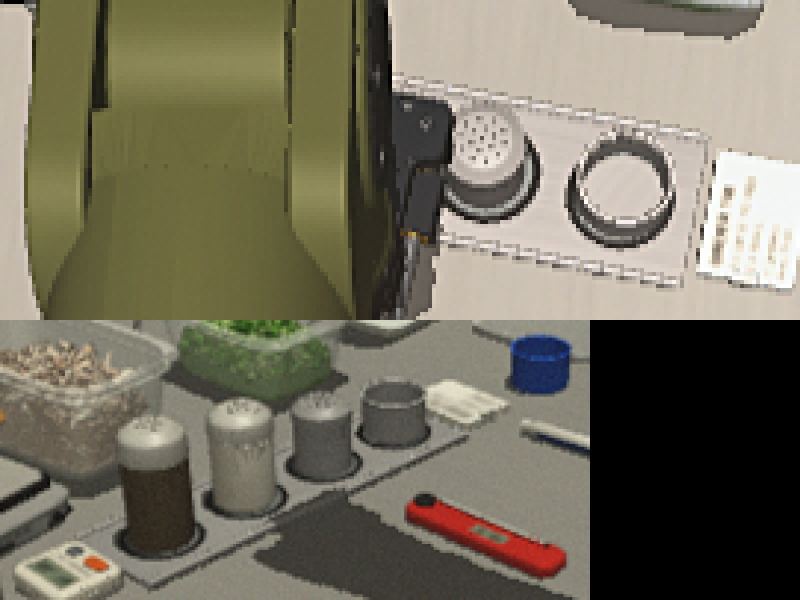

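All four stand upright in the right order beside the timer in the scene view. I move the arm aside for one clear top view.

```bash
python3 -m crank '[[[-35,0,-5,0,-0.6],[-35,0,-5,0,-0.6],[-35,0,-5,0,-0.6],[-35,0,-5,0,-0.6],[-35,0,-5,0,-0.6],[-35,0,-5,0,-0.6],[-35,0,-5,0,-0.6],[-35,0,-5,0,-0.6],[0,0,0,0,-0.6],[0,0,0,0,-0.6]]]'; python3 - <<'E'
from h import *
t=get_image("top");c=get_image("scene")
cv2.imwrite("pics/t7.png",t["pixels"][:,:,::-1])
a=cv2.resize(t["pixels"][115:195,145:345],(800,320),interpolation=3);b=cv2.resize(c["pixels"][165:260,110:310],(590,280),interpolation=3)
cv2.imwrite("pics/p7.png",np.vstack([a,np.pad(b,((0,0),(0,210),(0,0)))])[:,:,::-1])
E
```

```text
time: 24.1
position: [0.4544, -0.2428, 0.2786]
tool_rot: [-2.328, -2.108, -0.001]
ft_force: [-0.2, 1.2, -0.2]
grip_width: 0.797
grip_force: 0.0
```

View pics/p7.png

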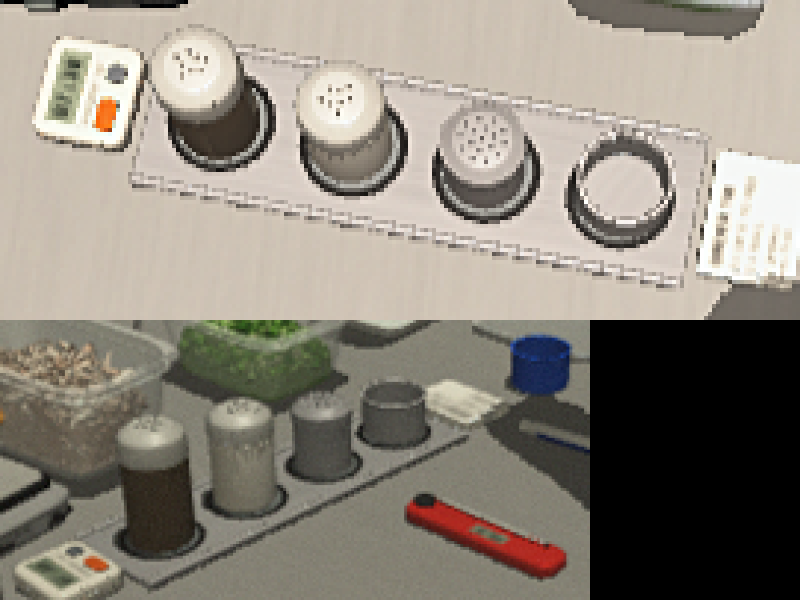

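Clear view: pepper (192,64), salt (337,98), dredger (483,138), pot (627,178) in order from the timer, all upright on their marks.

```bash
python3 - <<'E'
from h import *
t=get_image("top");c=get_image("scene")
M=[(.6697,.1590),(.6613,.0741),(.6530,-.0102),(.6446,-.0950)]
for n,a,b,z,m in(("pepper",(192,64),(152,112),.107,M[0]),("salt",(337,98),(240,88),.092,M[1]),("dredger",(483,138),(322,83),.07,M[2]),("pot",(627,178),(396,66),.046,M[3])):
    a=np.array(a)/4+[145,115];b=np.array(b)/2.95+[110,165]
    print(n,((onz(t,a,z)-m)*1000).round(1),((onz(c,b,z)-m)*1000).round(1),tri(ray(t,a),ray(c,b))[0][2].round(3))
E
```

```text
pepper [-2.9 -1.3] [-13.8   9.8] 0.099
salt [-1.5  0.3] [-4.2  4.1] 0.09
dredger [-1.8 -1. ] [-9.1  8.1] 0.064
pot [-2.  -3.5] [  5.7 -10.8] 0.051
```

```bash
python3 -c "
from bench import job
print(job.close_job())"
```

```text
the job is handed in; nothing more can be done
None
```

I placed the pepper, salt, dredger and pot upright on the four marks, in that order from the timer to the pad, each within about 4 mm of its mark's centre in the top view. The job is handed in at about 24 s on the robot's clock; nothing was knocked over, and the squeeze bottle, pen and thermometer were never touched.

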